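# Third hand at the welding table: hold a tube stub to the rail for tacking

### The arm

A 6-joint arm with a two-finger parallel gripper is mounted at the origin on the work surface. World frame = base frame: x ahead of the robot, y to its left, z up, the work surface at z = 0. Lengths are in mm, angles in rad, forces in N, time in s.
With the tool pointing down it reaches from about 350 to 775 mm from the base axis. Payload 7.3 kg.
Tool frame: the origin (TCP) lies on the mounting face of the last link; the fingertips stand 178 mm ahead of it and the grasp point (between the pads) lies 159 mm ahead of it (env.grasp_offset is the distance from the TCP to the grasp point, in mm); y points along the fingers, z is the direction in which the jaws open and shut, and the axes are right-handed (so a half turn about y gives the same grasp; the last joint's range is limited). The gripper opens to 92 mm and grips with 3 to 60 N. Pads are 19 mm wide; open, the fingers measure 130 mm over their backs; the gripper's body (75 mm by 190 mm) begins 47 mm behind the grasp point.
Start: joints at [-1.309, 0.342, 1.524, -0, 1.275, -0.146], TCP at [208.229, -481.942, 404.741] pointing down, gripper open.
Joint ranges: [-2.53, 2.53], [-0.77, 2.02], [0.04, 2.7], [-1, 4.14], [0.28, 2.66], [-3.11, 3.11]. Speed limits (rad/s): [2.57, 2.57, 3.14, 3.14, 3.14, 3.14].

### API

Orientations are given as a rotation vector (axis times angle).
In Python, from cell import telemetry, camera, env, recognise, regions_of, landmark_of gives the robot as it stands. The module is installed in compiled form; this text tells all that it offers.
- The arm moves only by the tool step_arm, never from a script. Its argument "increments" is a list of rows, each an object of numbers: "dx", "dy", "dz": the shift along the world's x, y, z in units of 25 mm (1.0 is 25 mm); "ax", "ay", "az": the turn, a rotation vector about the world's x, y, z in units of 5 degrees (1.0 is 5 degrees). A call has 1 to 20 rows; each row shifts and turns the commanded pose from where the row before left it; what a row does not reach is not made up. A row lasts 1/12 s, in which the tool goes at most 41.7 mm and 7.16 degrees, less where a joint would pass 70% of its speed; a pose out of reach is approached as far as the arm can. A call is refused whole if a number of a shift passes 1 or a number of a turn 1, either way. A call with a gripper value outside its range is refused whole. "grip" is the closure, from 0 (fully open) to 1 (shut), set as the call begins (left out, the last holds). The fingers move at their own pace and stop on an object; "newtons" is the grip in N (left out, the last holds). Time passes only in rows, so rows that do not move let the fingers close. It gives the time, the measured TCP pose, the force and the opening at its end, in the units of the state.
- telemetry.get_state(): the state, without advancing time (a new reading comes with each control period).
- camera(name): name is "scene" or "top"; returns a dict with "frame" (420x560x3 uint8, red, green, blue), "z_map" (420x560 float32, mm along the optical axis (not along the pixel's ray), 0 where there is no reading), "K" (3x3 intrinsics, pixels), "T" (4x4, takes a point from camera to world coordinates). Camera axes: x right, y down, z forward; pixel columns grow to the right and rows downward; lengths in mm; the calibration is good to about 2 mm. A picture is of the moment at which its call begins.
- env.hand_in(): hands the job in, once; it reports no verdict.
Trained networks look in a picture, given as the dict that the camera call returned (one of the last four; its "shot" number tells which), for a name from the list of things; names that differ only in an ending like _2 or _b are one class to them, and where a whole thing is asked for, a point or a joint stands for the part that bears it (a point fixed in the world has none). Each returns a list of dicts, best first, with "confidence" (0 to 1); they miss things now and then, are a little off and sometimes report something else, mostly with a low value. They report only what shows in the picture. A call takes as long as a camera call.
- recognise(picture, label): "position" ([x, y, z] in mm, in the coordinates of the camera as it stood for that picture, good to about 4 mm: the middle of the surface that is visible of it).
- regions_of(picture, label): "region" (420x560 bool, what is visible of it).
- landmark_of(picture, label): "position" ([x, y, z] in mm, in the coordinates of the camera as it stood for that picture, good to about 4 mm: a listed point, or the origin of a listed thing).
The state is a dict: "clock": time; "joints": joint angles; "qvel": joint speeds; "tau": joint torques, N m; "eef_pos": TCP position; "tool_rot": TCP orientation; "ft_force": force on the tool from outside, world axes, zero at the start; "torque": the same for the moment, N m; "opening": finger opening in mm.
Only numpy, scipy, OpenCV 4.12 (cv2) and the standard library are available. Lean on these libraries where they do the work, as an engineer would, in place of code of your own. Each camera call takes 0.05 s, during which the arm holds its last target.

### The job

Be the welder's third hand: first swing the work lamp that hangs over the chalk-marked joint clear of it, so that the lamp head is at least 20 cm to the side. Then take the loose square-tube stub and hold it up, in your grip alone, with its end butted flat against the near side of the raised, clamped rail: between the chalk lines, level, square to the rail and flush with its top, without ramming the rail (never above 40 N) or shifting anything else. Keep it pressed there with a steady push of about 10 N (between 5 and 20 N) for at least two seconds, and finish while still holding and pressing: do not let go.

Things in the scene. Friction and masses are not known exactly. Their poses are not given: they have to be found in the camera images.
- rail: Bright square steel tube 40 x 40 x 700 mm, fixed level on two risers, underside 50 and top 90 mm up; two screw clamps (160 mm high) at y = -250 and +270 mm. Two 3 mm white chalk lines 45 mm apart cross its top and near face at the joint. Origin: on the table, under the tube's mid line at the joint; x horizontal, square to the tube, away from the robot; y along the tube to the left; z up.
- joint_spot (a point): Middle of the joint on the rail's near (robot-side) face: midway between the chalk lines, at half the tube's height, 70 mm above the table. Axes as the rail's: x into the rail, y along it, z up. The stub's end face is to be centred here, so the stub's middle ends 65 mm in front of it (-x), at the same height.
- lamp_head (a point): Centre of the underside of the work lamp's round grey head (90 mm across, 190 to 230 mm up), at the end of a level 14 mm arm, 215 mm up, that swings about the upright post of a magnetic base behind the rail, left of the joint. Swung clockwise (from above) the head comes to the robot's left, within reach; the other way it goes away behind the rail. Stiff hinge: 1.5 N at the head; stays where left.
- lamp_knob (a point): Grip point on the lamp's upright black handle, 18 mm thick, standing on the centre of the round head from 230 to 284 mm above the table; this point is 262 mm above the table, on the handle's axis. Its x axis points level along the arm to the hinge axis, which is 248 mm away; z up. Pinch it from above.
- stub: Loose piece of bright square steel tube 40 x 40 x 130 mm, open ends, about 0.2 to 0.42 kg, lying on the table; the only such piece lying on the work area in front of the rail. x along its length, z up; both ends are alike. Origin: centre of its underside.
- stub_mid (a point): Centre of the stub: 20 mm above its underside, 65 mm from either end.
- angle_offcut: Bystander: rust-brown angle-iron offcut 100 x 30 x 30 mm lying on one leg, origin at the centre of its underside, length along x. Leave alone.
- flat_offcut: Bystander: flat brass bar offcut 100 x 40 x 8 mm, origin at the centre of its underside, length along x. Leave alone.
- magnet_square: Bystander: green triangular welding magnet, about 90 x 90 x 16 mm, on the left. Leave alone.
- wire_brush: Bystander: wire brush with a wooden handle, 255 x 26 x 34 mm, on the left. Leave alone.

How it is judged (in metres and radians):
On the way, in this order (a step that is already met when the one before it is completed fails the run):
1. the lamp head has been swung clear of the joint (horizontal distance between lamp_head and joint_spot above 0.18 m), for 0.2 s.
2. the stub is held against the rail at the marks with a steady push for two seconds (x of stub_mid in the frame of joint_spot between -0.07 and -0.06 m and y of stub_mid in the frame of joint_spot between -0.006 and 0.006 m and z of stub_mid in the frame of joint_spot between -0.005 and 0.005 m and angle between the x axis of stub and the x axis of rail, either way round below 0.07 rad and (angle between the z axis of stub and the z axis of rail, either way round below 0.07 rad or angle between the y axis of stub and the z axis of rail, either way round below 0.07 rad) and contact force between stub and rail between 5 and 20 N and contact force between the fingers and stub above 3 N), for 2 s.
At the end, for the whole second after the job is handed in: Gripper presses the stub end on the rail with 5-20 N: butted within 5 mm, centred between the chalk lines within 6 mm, flush with the top within 5 mm, level and square within 4 degrees, still, resting on nothing else loose; lamp head 180 mm or more from the joint, horizontally (all of step 2 and horizontal distance between lamp_head and joint_spot above 0.18 m and contact force between stub and angle_offcut below 0.2 N and contact force between stub and flat_offcut below 0.2 N and contact force between stub and magnet_square below 0.2 N and contact force between stub and wire_brush below 0.2 N and linear speed of stub below 0.02 m/s); the arm keeps its last pose, push and grip.
It fails at once if the rail is rammed with the stub (over 40 N) (contact force between stub and rail above 40 N).
It fails at once if a bystander is shifted by more than 30 mm (distance of any of angle_offcut, flat_offcut, magnet_square, wire_brush from where it was at the start of the episode above 0.03 m).
It also fails if it takes over 69 s, if anything falls off the work surface, if the arm or the gripper's body presses on something with over 40 N, if the wrist force passes 120 N, or if a joint passes its speed limit or range.

## Working session

There is one attempt and no reset: what is moved stays moved. The work goes in short steps, Python scripts to look and compute and a tool call to move; the robot and the scene stay as the last step left them, time stands still between calls to the robot, and variables do not carry over. Pictures are saved under pics/ and viewed, and the job is handed in when it is done.

Besides the shell and the picture viewer there is one more tool, called after "Request:" by a JSON object that holds its "op" and its "data", one argument or row to a line. step_arm: Moves the arm, as the interface text tells. Its arguments: {"type":"object","properties":{"increments":{"type":"array","items":{"type":"object","properties":{"dx":{"type":"number"},"dy":{"type":"number"},"dz":{"type":"number"},"ax":{"type":"number"},"ay":{"type":"number"},"az":{"type":"number"}}}},"grip":{"type":"number"},"newtons":{"type":"number"}},"required":["increments"]}

```bash
mkdir -p pics; cat > h.py <<'E'
import numpy as np, cv2
from cell import telemetry, camera, env, recognise, regions_of, landmark_of
def w(p,pos): return (p["T"]@np.r_[pos,1])[:3]
def save(p,n): cv2.imwrite(f"pics/{n}.png",cv2.cvtColor(p["frame"],cv2.COLOR_RGB2BGR))
def cloud(p):
    z=p["z_map"].astype(float); v,u=np.mgrid[:420,:560]; K=p["K"]
    c=np.stack([(u-K[0,2])/K[0,0]*z,(v-K[1,2])/K[1,1]*z,z,np.ones_like(z)],-1)
    P=(c@p["T"].T)[...,:3]; P[z<=0]=np.nan; return P
E
python3 - <<'E'
from h import *
np.set_printoptions(precision=2,suppress=True)
print(telemetry.get_state())
for n in ("scene","top"):
    p=camera(n); save(p,n+"0"); print(n,p["T"])
    for l in ["rail","joint_spot","lamp_head","lamp_knob","stub","stub_mid","angle_offcut","flat_offcut","magnet_square","wire_brush"]:
        try: print(l,[(w(p,d["position"]).round(0),round(d["confidence"],2)) for d in landmark_of(p,l)[:2]])
        except Exception as e: print(l,e)
    np.savez(n+"0.npz",P=cloud(p),f=p["frame"],K=p["K"],T=p["T"])
print(env.grasp_offset)
E
```

```text
{'clock': 0.0, 'joints': array([-1.31,  0.34,  1.53,  0.  ,  1.28, -0.15]), 'qvel': array([-0.,  0.,  0., -0., -0., -0.]), 'tau': array([  0.  , -43.12, -24.42,   0.07,   0.06,  -0.  ]), 'eef_pos': array([ 208.18, -481.81,  404.05]), 'tool_rot': array([-0.41,  2.  , -2.  ]), 'ft_force': array([ 0.21, -0.13,  0.18]), 'torque': array([0.06, 0.03, 0.05]), 'opening': 91.60224360448579}
scene [[ -0.69   0.59  -0.42 903.57]
 [  0.72   0.55  -0.41 395.02]
 [ -0.01  -0.59  -0.81 864.82]
 [  0.     0.     0.     1.  ]]
rail [(array([649., -93.,  -2.]), 0.68), (array([624., -98.,  68.]), 0.64)]
joint_spot [(array([ 671., -133.,  189.]), 0.65), (array([ 624., -100.,   71.]), 0.58)]
lamp_head [(array([ 668., -134.,  188.]), 0.84)]
lamp_knob [(array([ 671., -131.,  264.]), 0.87)]
stub [(array([ 455., -164.,   -2.]), 0.71)]
stub_mid [(array([ 451., -166.,   20.]), 0.59)]
angle_offcut [(array([451., -16.,   0.]), 0.55)]
flat_offcut [(array([ 415., -303.,    4.]), 0.63)]
magnet_square [(array([452., 175.,   2.]), 0.74)]
wire_brush [(array([414., 363.,  -1.]), 0.74), (array([ 450., -167.,   20.]), 0.59)]
top [[  -0.03   -0.99    0.15  342.58]
 [  -1.      0.02   -0.01   38.11]
 [   0.01   -0.15   -0.99 1515.63]
 [   0.      0.      0.      1.  ]]
rail [(array([645., -95.,  -1.]), 0.95), (array([ 449., -166.,   -2.]), 0.71)]
joint_spot [(array([624., -97.,  74.]), 0.74)]
lamp_head [(array([ 670., -131.,  188.]), 0.91)]
lamp_knob [(array([ 669., -136.,  259.]), 0.96), (array([454., -15.,   5.]), 0.66)]
stub [(array([ 452., -165.,   -2.]), 0.86)]
stub_mid [(array([ 447., -164.,   22.]), 0.95), (array([627., -95.,  74.]), 0.39)]
angle_offcut [(array([456., -19.,   3.]), 0.81), (array([414., 363.,   1.]), 0.6)]
flat_offcut [(array([ 413., -306.,   -3.]), 0.95)]
magnet_square [(array([452., 174.,   0.]), 0.68)]
wire_brush [(array([415., 362.,   2.]), 0.76), (array([643., -95.,  -0.]), 0.31)]
159.20000000000002
```

View pics/scene0.png

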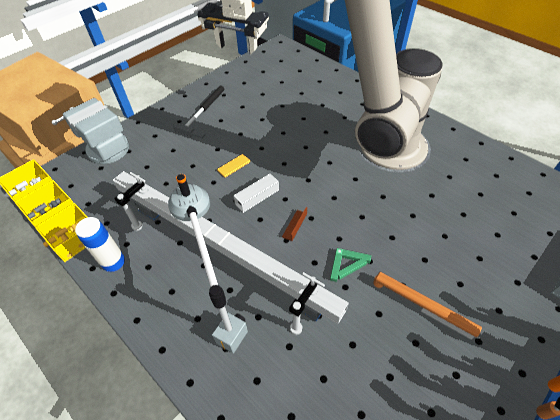

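View pics/top0.png

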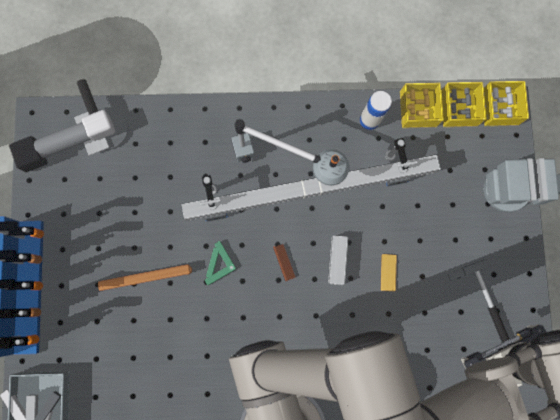

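```bash
python3 - <<'E'
import numpy as np, cv2
from scipy.spatial.transform import Rotation as R
np.set_printoptions(precision=1,suppress=True)
for n in ("scene","top"):
    d=np.load(n+"0.npz");P=d["P"];z=P[...,2]
    x,y=P[...,0],P[...,1]
    # stub top
    m=(abs(x-452)<90)&(abs(y+165)<90)&(z>32)&(z<48)
    r=cv2.minAreaRect(np.c_[x[m],y[m]].astype(np.float32)); print(n,"stub",r,np.median(z[m]),m.sum())
    m=(x>560)&(x<720)&(abs(y+100)<380)&(z>84)&(z<96)
    r=cv2.minAreaRect(np.c_[x[m],y[m]].astype(np.float32)); print("rail",r,np.median(z[m]),m.sum())
    # rail direction by fit near edge
    ys=y[m];xs=x[m]; b=np.round(ys/20); e=[(np.median(ys[b==k]),np.percentile(xs[b==k],5),np.percentile(xs[b==k],95)) for k in np.unique(b) if (b==k).sum()>10]
    e=np.array(e); print(np.polyfit(e[:,0],e[:,1],1),np.polyfit(e[:,0],e[:,2],1)); 
    m=(z>208)&(z<224)&(x>600)&(y>-200)&(y<300); print("arm pts",m.sum(),x[m].min(),x[m].max(),y[m].min(),y[m].max())
    m=(z>120)&(x>600); 
    print("tall", [ (k*40,x[m&(np.round(y/40)==k)].mean(),z[m&(np.round(y/40)==k)].max()) for k in range(-10,10) if (m&(np.round(y/40)==k)).any()])
print(R.from_rotvec([-.41,2,-2]).as_matrix())
E
```

```text
scene stub ((451.02880859375, -164.2724609375), (42.89380645751953, 130.600830078125), 83.60994720458984) 40.026236112593665 569
rail ((668.0761108398438, -89.956298828125), (90.50082397460938, 699.8713989257812), 9.47082233428955) 90.38855665794324 3520
[ -0.2 614.5] [ -0.2 650.6]
arm pts 973 627.2459760713198 787.4631100784098 -167.50186629106207 103.61211279996547
tall [(-360, np.float64(698.2112617758727), np.float64(147.87410206164748)), (-320, np.float64(725.121243614028), np.float64(160.11283109380508)), (-280, np.float64(856.142368316911), np.float64(163.61039902034247)), (-240, np.float64(855.497397913111), np.float64(162.66131607873513)), (-160, np.float64(683.5522390305244), np.float64(284.97691379731907)), (-120, np.float64(676.1779722462887), np.float64(285.97530393745774)), (-80, np.float64(677.9197302389275), np.float64(225.97178819502903)), (-40, np.float64(713.6813665455286), np.float64(224.8364173040785)), (0, np.float64(732.374473768277), np.float64(224.8507853266774)), (40, np.float64(751.0589850958837), np.float64(225.47057312720915)), (80, np.float64(775.7034881
[... 960 characters left out ...]
284.9977362228333)), (-120, np.float64(662.6894628823418), np.float64(288.20396191373425)), (-80, np.float64(680.0844424965339), np.float64(234.68969619713494)), (-40, np.float64(711.9358662151691), np.float64(228.21046345095397)), (0, np.float64(731.0864250263858), np.float64(226.05480459583146)), (40, np.float64(750.0187720133008), np.float64(227.33047275500485)), (80, np.float64(768.044166204227), np.float64(248.60427927391652)), (120, np.float64(770.8307500734726), np.float64(234.80179921456624)), (160, np.float64(631.0630060785079), np.float64(150.1674160613054)), (200, np.float64(648.8552000564365), np.float64(147.04512695276276))]
[[-0.9 -0.   0.4]
 [-0.4 -0.  -0.9]
 [ 0.  -1.  -0. ]]
```

The scene view shows the lamp head over the rail at about (190,200), the stub at (257,192) and the chalk marks under the head. The top view shows the stub at (339,260), the knob at (335,160) and the chalk lines at about (310,186). I'll refine the knob, hinge and joint positions.

```bash
python3 - <<'E'
import numpy as np, cv2
np.set_printoptions(precision=1,suppress=True)
for n in ("scene","top"):
    d=np.load(n+"0.npz");P=d["P"];x,y,z=P[...,0],P[...,1],P[...,2]
    m=(abs(x-670)<40)&(abs(y+133)<40)&(z>240)&(z<295)
    print(n,"knob",np.c_[x,y,z][0:0],x[m].mean(),y[m].mean(),[x[m].min(),x[m].max(),y[m].min(),y[m].max()],z[m].max())
    t=m&(z>280); print("knob top",x[t].mean(),y[t].mean(),t.sum())
    m=(abs(x-670)<60)&(abs(y+133)<60)&(z>224)&(z<236)
    print("head",cv2.minEnclosingCircle(np.c_[x[m],y[m]].astype(np.float32)))
    m=(z>212)&(z<230)&(y>-70)&(y<70)&(x>600)
    print("arm fit x=ay+b",np.polyfit(y[m],x[m],1))
    m=(z>228)&(y>60)&(y<150)&(x>700); print("post",x[m].mean(),y[m].mean(),z[m].max(),m.sum())
    f=cv2.cvtColor(d["f"],cv2.COLOR_RGB2BGR)
    c=f[160:220,270:350] if n=="top" else f[180:290,170:280]
    cv2.imwrite(f"pics/crop_{n}.png",cv2.resize(c,None,fx=6 if n=="top" else 5,fy=6 if n=="top" else 5,interpolation=cv2.INTER_CUBIC))
E
```

```text
scene knob [] 671.4927164893107 -128.91095426016983 [np.float64(660.6887018081447), np.float64(679.0063750601425), np.float64(-141.6572448995591), np.float64(-122.60004440538995)] 285.97530393745774
knob top 670.5734814081459 -131.80321062932373 58
head ((678.0188598632812, -120.108154296875), 47.3326416015625)
arm fit x=ay+b [  0.5 732.1]
post 776.0549925238683 93.31778915659935 245.5091513805212 175
top knob [] 666.2798639813209 -132.17056438663522 [np.float64(659.0732776081509), np.float64(676.7405796778718), np.float64(-142.27551089784316), np.float64(-124.63433258614506)] 288.20396191373425
knob top 667.9532988964789 -132.987387306591 52
head ((675.515869140625, -119.18021392822266), 50.37051773071289)
arm fit x=ay+b [  0.5 730.8]
post 771.6554830960494 89.6564281206012 248.60427927391652 91
```

View pics/crop_top.png

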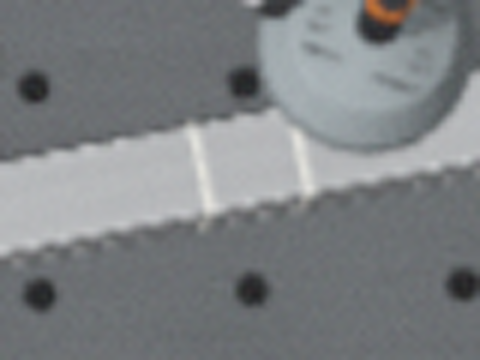

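Request:
{"op": "step_arm", "data": {
  "increments": [
    {"dz": 0.9},
    {"dz": 0.9},
    {"dz": 0.9},
    {"dz": 0.8},
    {}
  ],
  "grip": 0.3,
  "newtons": 20
}}

```text
invalid input
```

Request:
{"op": "step_arm", "data": {
  "increments": [
    {"dx": 0,"dy": 0,"dz": 0.9,"ax": 0,"ay": 0,"az": 0},
    {"dx": 0,"dy": 0,"dz": 0.9,"ax": 0,"ay": 0,"az": 0},
    {"dx": 0,"dy": 0,"dz": 0.9,"ax": 0,"ay": 0,"az": 0},
    {"dx": 0,"dy": 0,"dz": 0.7,"ax": 0,"ay": 0,"az": 0}
  ],
  "grip": 0.3,
  "newtons": 20
}}

```text
clock: 1.43
eef_pos: [208.2, -481.9, 491.6]
tool_rot: [-0.413, 1.995, -1.999]
ft_force: [-0.4, -0.6, -0.8]
opening: 69.6
```

```bash
cat >> h.py <<'E'
from scipy.spatial.transform import Rotation as R
def st():
    s=telemetry.get_state(); M=R.from_rotvec(s["tool_rot"]).as_matrix()
    print("t",round(s["clock"],2),"pos",s["eef_pos"].round(1),"jawdeg",round(np.degrees(np.arctan2(M[1,2],M[0,2])),2),"ydir",M[:,1].round(3),"F",s["ft_force"].round(1),"op",round(s["opening"],1),"j",s["joints"].round(2)); return s
E
python3 -c "
from h import *
st()"
```

```text
t 1.43 pos [ 208.2 -481.9  491.6] jawdeg -66.64 ydir [ 0.    -0.002 -1.   ] F [-0.4 -0.6 -0.8] op 69.6 j [-1.31  0.29  1.36 -0.    1.49 -0.15]
```

Request:
{"op": "step_arm", "data": {
  "increments": [
    {"dx": 0.922,"dy": 0.699,"az": 0.414},
    {"dx": 0.922,"dy": 0.699,"az": 0.414},
    {"dx": 0.922,"dy": 0.699,"az": 0.414},
    {"dx": 0.922,"dy": 0.699,"az": 0.414},
    {"dx": 0.922,"dy": 0.699,"az": 0.414},
    {"dx": 0.922,"dy": 0.699,"az": 0.414},
    {"dx": 0.922,"dy": 0.699,"az": 0.414},
    {"dx": 0.922,"dy": 0.699,"az": 0.414},
    {"dx": 0.922,"dy": 0.699,"az": 0.414},
    {"dx": 0.922,"dy": 0.699,"az": 0.414},
    {"dx": 0.922,"dy": 0.699,"az": 0.414},
    {"dx": 0.922,"dy": 0.699,"az": 0.414},
    {"dx": 0.922,"dy": 0.699,"az": 0.414},
    {"dx": 0.922,"dy": 0.699,"az": 0.414},
    {"dx": 0.922,"dy": 0.699,"az": 0.414},
    {"dx": 0.922,"dy": 0.699,"az": 0.414},
    {"dx": 0.922,"dy": 0.699,"az": 0.414},
    {"dx": 0.922,"dy": 0.699,"az": 0.414},
    {"dx": 0.922,"dy": 0.699,"az": 0.414},
    {"dx": 0.922,"dy": 0.699,"az": 0.414}
  ]
}}

```text
invalid input
```

```bash
python3 -c "
from h import *
st(); p=camera('scene'); save(p,'s1'); st()"
```

```text
t 1.43 pos [ 208.2 -481.9  491.6] jawdeg -66.64 ydir [ 0.    -0.002 -1.   ] F [-0.4 -0.6 -0.8] op 69.6 j [-1.31  0.29  1.36 -0.    1.49 -0.15]
t 1.48 pos [ 208.3 -482.1  494.8] jawdeg -66.63 ydir [ 0.002 -0.007 -1.   ] F [-0.5 -0.6  2. ] op 66.6 j [-1.31  0.29  1.36  0.    1.49 -0.15]
```

View pics/s1.png

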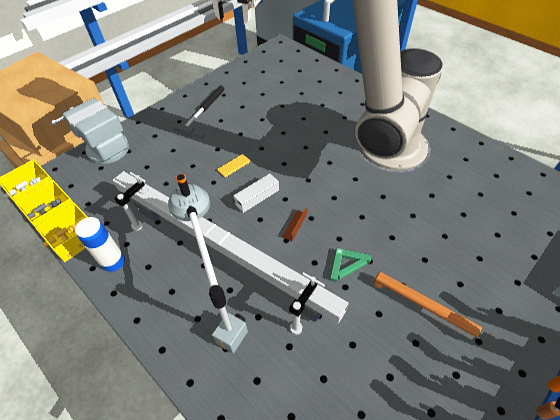

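The view is unchanged: the knob is still at (183,183). Every row needs all six keys, so I'll resend it in full.

Request:
{"op": "step_arm", "data": {
  "increments": [
    {"dx": 0.922,"dy": 0.699,"dz": 0,"ax": 0,"ay": 0,"az": 0.414},
    {"dx": 0.922,"dy": 0.699,"dz": 0,"ax": 0,"ay": 0,"az": 0.414},
    {"dx": 0.922,"dy": 0.699,"dz": 0,"ax": 0,"ay": 0,"az": 0.414},
    {"dx": 0.922,"dy": 0.699,"dz": 0,"ax": 0,"ay": 0,"az": 0.414},
    {"dx": 0.922,"dy": 0.699,"dz": 0,"ax": 0,"ay": 0,"az": 0.414},
    {"dx": 0.922,"dy": 0.699,"dz": 0,"ax": 0,"ay": 0,"az": 0.414},
    {"dx": 0.922,"dy": 0.699,"dz": 0,"ax": 0,"ay": 0,"az": 0.414},
    {"dx": 0.922,"dy": 0.699,"dz": 0,"ax": 0,"ay": 0,"az": 0.414},
    {"dx": 0.922,"dy": 0.699,"dz": 0,"ax": 0,"ay": 0,"az": 0.414},
    {"dx": 0.922,"dy": 0.699,"dz": 0,"ax": 0,"ay": 0,"az": 0.414},
    {"dx": 0.922,"dy": 0.699,"dz": 0,"ax": 0,"ay": 0,"az": 0.414},
    {"dx": 0.922,"dy": 0.699,"dz": 0,"ax": 0,"ay": 0,"az": 0.414},
    {"dx": 0.922,"dy": 0.699,"dz": 0,"ax": 0,"ay": 0,"az": 0.414},
    {"dx": 0.922,"dy": 0.699,"dz": 0,"ax": 0,"ay": 0,"az": 0.414},
    {"dx": 0.922,"dy": 0.699,"dz": 0,"ax": 0,"ay": 0,"az": 0.414},
    {"dx": 0.922,"dy": 0.699,"dz": 0,"ax": 0,"ay": 0,"az": 0.414},
    {"dx": 0.922,"dy": 0.699,"dz": 0,"ax": 0,"ay": 0,"az": 0.414},
    {"dx": 0.922,"dy": 0.699,"dz": 0,"ax": 0,"ay": 0,"az": 0.414},
    {"dx": 0.922,"dy": 0.699,"dz": 0,"ax": 0,"ay": 0,"az": 0.414},
    {"dx": 0.922,"dy": 0.699,"dz": 0,"ax": 0,"ay": 0,"az": 0.414}
  ]
}}

```text
clock: 3.15
eef_pos: [670.3, -131.4, 489.1]
tool_rot: [-0.969, 1.525, -1.524]
ft_force: [0.7, -0.8, 0.4]
opening: 64.4
```

```bash
python3 -c "
from h import *
st(); p=camera('scene'); save(p,'s2'); st()"
```

```text
t 3.15 pos [ 670.3 -131.4  489.1] jawdeg -25.13 ydir [-0.001  0.    -1.   ] F [ 0.7 -0.8  0.4] op 64.4 j [-0.31  0.63  0.83 -0.    1.68  0.13]
t 3.2 pos [ 673.1 -127.9  487.6] jawdeg -24.78 ydir [ 0.     0.003 -1.   ] F [-3.2  2.7 -1.6] op 64.7 j [-0.3   0.63  0.83  0.    1.68  0.13]
```

View pics/s2.png

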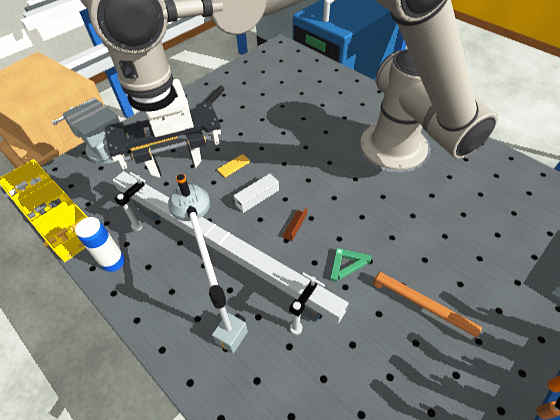

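The gripper is above the knob: fingertips at about (140,165) and (195,160), knob at (183,182). Next I'll settle and descend.

Request:
{"op": "step_arm", "data": {
  "increments": [
    {"dx": 0,"dy": 0,"dz": 0,"ax": 0,"ay": 0,"az": 0},
    {"dx": 0,"dy": 0,"dz": 0,"ax": 0,"ay": 0,"az": 0},
    {"dx": 0,"dy": 0,"dz": -0.55,"ax": 0,"ay": 0,"az": 0},
    {"dx": 0,"dy": 0,"dz": -0.55,"ax": 0,"ay": 0,"az": 0},
    {"dx": 0,"dy": 0,"dz": -0.55,"ax": 0,"ay": 0,"az": 0},
    {"dx": 0,"dy": 0,"dz": -0.55,"ax": 0,"ay": 0,"az": 0},
    {"dx": 0,"dy": 0,"dz": -0.5,"ax": 0,"ay": 0,"az": 0},
    {"dx": 0,"dy": 0,"dz": 0,"ax": 0,"ay": 0,"az": 0}
  ]
}}

```text
clock: 3.87
eef_pos: [668.1, -133.6, 419.6]
tool_rot: [-0.97, 1.531, -1.525]
ft_force: [-0.4, 0.2, -1.5]
opening: 64.2
```

```bash
python3 -c "
from h import *
st(); p=camera('scene'); save(p,'s3'); st()"
```

```text
t 3.87 pos [ 668.1 -133.6  419.6] jawdeg -25.35 ydir [-0.005  0.001 -1.   ] F [-0.4  0.2 -1.5] op 64.2 j [-0.31  0.64  0.99 -0.    1.51  0.13]
t 3.92 pos [ 668.3 -133.5  421.3] jawdeg -25.34 ydir [-0.003  0.001 -1.   ] F [0.2 0.3 0.4] op 63.9 j [-0.31  0.64  0.99 -0.    1.52  0.13]
```

View pics/s3.png

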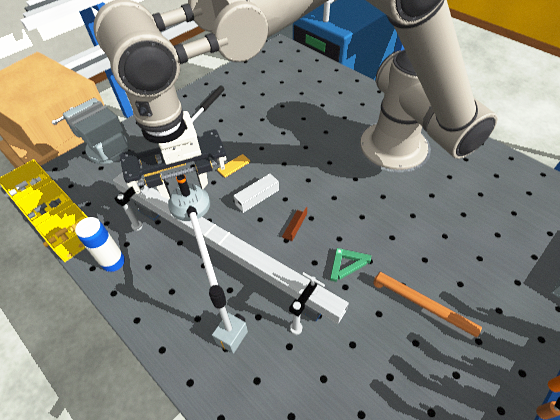

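Knob (182,182) sits between the fingers, so I'll close on it.

Request:
{"op": "step_arm", "data": {
  "increments": [
    {"dx": 0,"dy": 0,"dz": 0,"ax": 0,"ay": 0,"az": 0},
    {"dx": 0,"dy": 0,"dz": 0,"ax": 0,"ay": 0,"az": 0},
    {"dx": 0,"dy": 0,"dz": 0,"ax": 0,"ay": 0,"az": 0},
    {"dx": 0,"dy": 0,"dz": 0,"ax": 0,"ay": 0,"az": 0},
    {"dx": 0,"dy": 0,"dz": 0,"ax": 0,"ay": 0,"az": 0},
    {"dx": 0,"dy": 0,"dz": 0,"ax": 0,"ay": 0,"az": 0},
    {"dx": 0,"dy": 0,"dz": 0,"ax": 0,"ay": 0,"az": 0},
    {"dx": 0,"dy": 0,"dz": 0,"ax": 0,"ay": 0,"az": 0},
    {"dx": 0,"dy": 0,"dz": 0,"ax": 0,"ay": 0,"az": 0},
    {"dx": 0,"dy": 0,"dz": 0,"ax": 0,"ay": 0,"az": 0}
  ],
  "grip": 1,
  "newtons": 15
}}

```text
clock: 4.75
eef_pos: [669.2, -132.4, 422.3]
tool_rot: [-0.968, 1.526, -1.526]
ft_force: [-0.5, -0.1, 1.3]
opening: 17.5
```

```bash
python3 -c "
from h import *
s=st()
H=np.array([774.5,91]);k=s['eef_pos'][:2]
d=k-H;r=np.hypot(*d);a0=np.degrees(np.arctan2(d[1],d[0]));print(r,a0)
N=20
for i in range(N):
    f=lambda j:H+r*np.array([np.cos(np.radians(a0-4.*j)),np.sin(np.radians(a0-4.*j))])
    q=(f(i+1)-f(i))/25; print(i,q.round(2))
print(f(N))
"
```

```text
t 4.75 pos [ 669.2 -132.4  422.3] jawdeg -25.23 ydir [-0.  0. -1.] F [-0.5 -0.1  1.3] op 17.5 j [-0.31  0.64  0.99  0.    1.52  0.13]
246.9363475131817 -115.23392319426993
0 [-0.61  0.32]
1 [-0.59  0.36]
2 [-0.56  0.4 ]
3 [-0.53  0.44]
4 [-0.5   0.47]
5 [-0.47  0.51]
6 [-0.43  0.54]
7 [-0.39  0.57]
8 [-0.35  0.59]
9 [-0.31  0.62]
10 [-0.27  0.64]
11 [-0.22  0.65]
12 [-0.18  0.67]
13 [-0.13  0.68]
14 [-0.08  0.68]
15 [-0.03  0.69]
16 [0.01 0.69]
17 [0.06 0.69]
18 [0.11 0.68]
19 [0.16 0.67]
[536.24072643 155.885116  ]
```

Request:
{"op": "step_arm", "data": {
  "increments": [
    {"dx": -0.61,"dy": 0.32,"dz": 0,"ax": 0,"ay": 0,"az": -0.8},
    {"dx": -0.59,"dy": 0.36,"dz": 0,"ax": 0,"ay": 0,"az": -0.8},
    {"dx": -0.56,"dy": 0.4,"dz": 0,"ax": 0,"ay": 0,"az": -0.8},
    {"dx": -0.53,"dy": 0.44,"dz": 0,"ax": 0,"ay": 0,"az": -0.8},
    {"dx": -0.5,"dy": 0.47,"dz": 0,"ax": 0,"ay": 0,"az": -0.8},
    {"dx": -0.47,"dy": 0.51,"dz": 0,"ax": 0,"ay": 0,"az": -0.8},
    {"dx": -0.43,"dy": 0.54,"dz": 0,"ax": 0,"ay": 0,"az": -0.8},
    {"dx": -0.39,"dy": 0.57,"dz": 0,"ax": 0,"ay": 0,"az": -0.8}
  ]
}}

```text
clock: 5.42
eef_pos: [566.5, -42.2, 422.2]
tool_rot: [-0.555, 1.899, -1.901]
ft_force: [1.4, -1.4, -0.7]
opening: 17.4
```

```bash
python3 -c "
from h import *
s=st()"
```

```text
t 5.42 pos [566.5 -42.2 422.2] jawdeg -57.47 ydir [-0.    -0.001 -1.   ] F [ 1.4 -1.4 -0.7] op 17.4 j [-0.21  0.41  1.37 -0.    1.36  0.79]
```

Request:
{"op": "step_arm", "data": {
  "increments": [
    {"dx": -0.35,"dy": 0.59,"dz": 0,"ax": 0,"ay": 0,"az": -0.8},
    {"dx": -0.31,"dy": 0.62,"dz": 0,"ax": 0,"ay": 0,"az": -0.8},
    {"dx": -0.27,"dy": 0.64,"dz": 0,"ax": 0,"ay": 0,"az": -0.8},
    {"dx": -0.22,"dy": 0.65,"dz": 0,"ax": 0,"ay": 0,"az": -0.8},
    {"dx": -0.18,"dy": 0.67,"dz": 0,"ax": 0,"ay": 0,"az": -0.8},
    {"dx": -0.13,"dy": 0.68,"dz": 0,"ax": 0,"ay": 0,"az": -0.8},
    {"dx": -0.08,"dy": 0.68,"dz": 0,"ax": 0,"ay": 0,"az": -0.8},
    {"dx": -0.03,"dy": 0.69,"dz": 0,"ax": 0,"ay": 0,"az": -0.8},
    {"dx": 0.01,"dy": 0.69,"dz": 0,"ax": 0,"ay": 0,"az": -0.8},
    {"dx": 0.06,"dy": 0.69,"dz": 0,"ax": 0,"ay": 0,"az": -0.8},
    {"dx": 0.11,"dy": 0.68,"dz": 0,"ax": 0,"ay": 0,"az": -0.8},
    {"dx": 0.08,"dy": 0.34,"dz": 0,"ax": 0,"ay": 0,"az": -0.4},
    {"dx": 0,"dy": 0,"dz": 0,"ax": 0,"ay": 0,"az": 0},
    {"dx": 0,"dy": 0,"dz": 0,"ax": 0,"ay": 0,"az": 0}
  ]
}}

```text
clock: 6.58
eef_pos: [534.4, 148.6, 422.2]
tool_rot: [-0.241, -2.1, 2.1]
ft_force: [-0.0, 0.3, 0.9]
opening: 17.8
```

```bash
python3 -c "
from h import *
s=st()"
```

```text
t 6.58 pos [534.4 148.6 422.2] jawdeg -103.12 ydir [-0.  0. -1.] F [-0.   0.3  0.9] op 17.8 j [0.13 0.38 1.41 0.   1.35 1.93]
```

Request:
{"op": "step_arm", "data": {
  "increments": [
    {"dx": 0,"dy": 0,"dz": 0,"ax": 0,"ay": 0,"az": 0},
    {"dx": 0,"dy": 0,"dz": 0,"ax": 0,"ay": 0,"az": 0},
    {"dx": 0,"dy": 0,"dz": 0,"ax": 0,"ay": 0,"az": 0},
    {"dx": 0,"dy": 0,"dz": 0,"ax": 0,"ay": 0,"az": 0},
    {"dx": 0,"dy": 0,"dz": 0,"ax": 0,"ay": 0,"az": 0},
    {"dx": 0,"dy": 0,"dz": 0,"ax": 0,"ay": 0,"az": 0},
    {"dx": 0,"dy": 0,"dz": 0.5,"ax": 0,"ay": 0,"az": 0},
    {"dx": 0,"dy": 0,"dz": 0.8,"ax": 0,"ay": 0,"az": 0},
    {"dx": 0,"dy": 0,"dz": 0.8,"ax": 0,"ay": 0,"az": 0},
    {"dx": 0,"dy": 0,"dz": 0.6,"ax": 0,"ay": 0,"az": 0},
    {"dx": 0,"dy": 0,"dz": 0,"ax": 0,"ay": 0,"az": 0}
  ],
  "grip": 0.3
}}

```text
clock: 7.5
eef_pos: [534.6, 148.3, 493.1]
tool_rot: [-0.25, -2.103, 2.1]
ft_force: [0.6, 0.4, -0.3]
opening: 64.0
```

```bash
python3 - <<'E'
from h import *
np.set_printoptions(precision=2,suppress=True)
st()
for n in ("scene","top"):
    p=camera(n); save(p,n+"4"); np.savez(n+"4.npz",P=cloud(p),f=p["frame"],K=p["K"],T=p["T"])
    for l in ["joint_spot","lamp_head","stub_mid","stub"]:
        print(n,l,[(w(p,d["position"]).round(0),round(d["confidence"],2)) for d in landmark_of(p,l)[:2]])
E
```

```text
t 7.5 pos [534.6 148.3 493.1] jawdeg -103.23 ydir [ 0.01  0.   -1.  ] F [ 0.6  0.4 -0.3] op 64.0 j [ 0.13  0.35  1.28 -0.    1.51  1.93]
scene joint_spot [(array([ 625., -102.,   71.]), 0.88)]
scene lamp_head [(array([535., 149., 189.]), 0.73), (array([454., 176.,  -2.]), 0.31)]
scene stub_mid [(array([ 451., -167.,   20.]), 0.66), (array([ 415., -307.,    3.]), 0.61)]
scene stub [(array([450., -18.,   0.]), 0.6), (array([ 453., -165.,   -3.]), 0.59)]
top joint_spot [(array([626., -98.,  76.]), 0.68)]
top lamp_head [(array([532., 150., 187.]), 0.69)]
top stub_mid [(array([ 447., -165.,   18.]), 0.83)]
top stub [(array([ 450., -163.,   -4.]), 0.96)]
```

View pics/scene4.png

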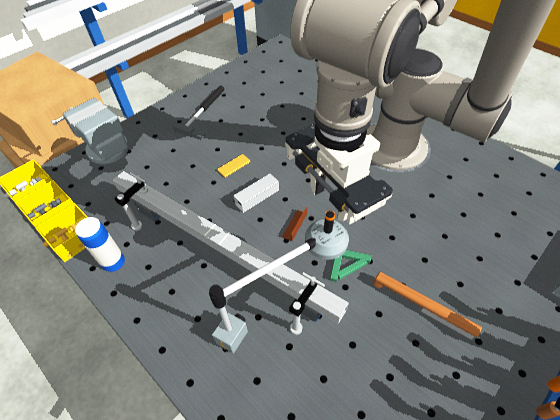

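View pics/top4.png

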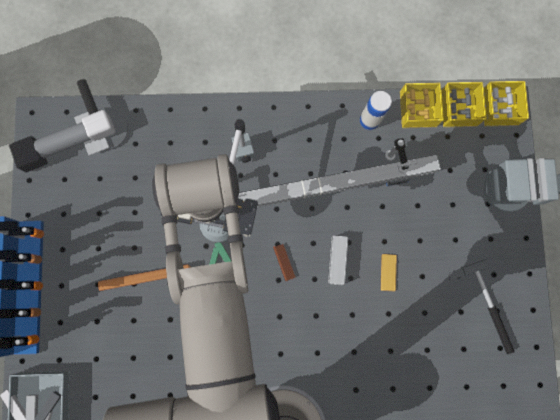

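The lamp head is now at about (534,149), roughly 260 mm from the joint. The chalk marks are in the open at about (228,240) in the scene view and (312,186) in the top view. I'll measure them precisely on the rail-top plane.

```bash
cat > chalk.py <<'E'
import numpy as np, cv2
np.set_printoptions(precision=1,suppress=True)
th=np.radians(9.75)
for n in ("scene","top"):
    d=np.load(n+"4.npz");K,T,f,P=d["K"],d["T"],d["f"],d["P"]
    # rectify the rail-top plane z=90: grid 0.5mm around rail, axes rail x (rows), y(cols)
    o=np.array([645.2,-95]); ex=np.array([np.cos(th),np.sin(th)]); ey=np.array([-np.sin(th),np.cos(th)])
    gx=np.arange(-40,40,.5); gy=np.arange(-60,60,.5)
    X,Y=np.meshgrid(gx,gy,indexing="ij")
    W=np.stack([o[0]+X*ex[0]+Y*ey[0],o[1]+X*ex[1]+Y*ey[1],np.full_like(X,90.)],-1)
    C=(W-T[:3,3])@T[:3,:3]; u=C[...,0]/C[...,2]*K[0,0]+K[0,2]; v=C[...,1]/C[...,2]*K[1,1]+K[1,2]
    im=cv2.remap(f,u.astype(np.float32),v.astype(np.float32),cv2.INTER_CUBIC)
    cv2.imwrite(f"pics/rect_{n}.png",cv2.resize(cv2.cvtColor(im,cv2.COLOR_RGB2BGR),None,fx=3,fy=3))
    im=im.astype(float)
    prof=im[(gx>-16)&(gx<16)].mean(0)
    g=prof.mean(1); bl=prof[:,0]-prof[:,2]
    print(n,"bright peaks"); 
    for s in (g,bl):
        top=[i for i in range(2,len(s)-2) if s[i]==s[i-8 if i>8 else 0:i+9].max()]; print([(gy[i],round(s[i],1)) for i in top])
    rows=im.mean(2)[:,abs(gy)<15].mean(1); gr=np.gradient(rows); print("edges x",gx[np.argsort(-abs(gr))[:6]],gr[np.argsort(-abs(gr))[:6]])
E
python3 chalk.py; cd pics; python3 -c "
import cv2,numpy as np
a=cv2.imread('rect_scene.png');b=cv2.imread('rect_top.png');cv2.imwrite('rect.png',cv2.resize(np.vstack([a,b]),(600,800))[:600] if 0 else np.hstack([cv2.resize(a,(400,267)),cv2.resize(b,(400,267))]))"
```

```text
scene bright peaks
[(np.float64(-47.5), np.float64(192.6)), (np.float64(-40.0), np.float64(189.4)), (np.float64(-21.5), np.float64(220.8)), (np.float64(-9.5), np.float64(174.9)), (np.float64(8.5), np.float64(231.6)), (np.float64(23.5), np.float64(255.0)), (np.float64(24.0), np.float64(255.0)), (np.float64(42.5), np.float64(233.8))]
[(np.float64(-49.5), np.float64(-2.2)), (np.float64(-43.5), np.float64(-1.9)), (np.float64(-43.0), np.float64(-1.9)), (np.float64(-38.0), np.float64(-2.0)), (np.float64(-21.0), np.float64(9.0)), (np.float64(-13.5), np.float64(-1.8)), (np.float64(-5.0), np.float64(-1.5)), (np.float64(10.0), np.float64(-1.7)), (np.float64(21.5), np.float64(1.8)), (np.float64(32.0), np.float64(-1.5)), (np.float64(37.5), np.float64(-1.8)), (np.float64(45.0), np.float64(-1.7)), (np.float64(50.5), np.float64(-1.6))]
edges x [-19.  -19.5  21.5 -18.5  21.  -20. ] [ 14.9  14.6 -13.5  13.3 -13.1  12.6]
top bright peaks
[(np.float64(-43.5), np.float64(147.9)), (np.float64(-34.0), np.float64(148.0)), (np.float64(-21.5), np.float64(175.6)), (np.float64(-5.5), np.float64(140.4)), (np.float64(23.0), np.float64(216.1)), (np.float64(37.0), np.float64(181.8)), (np.float64(44.5), np.float64(181.6)), (np.float64(56.0), np.float64(182.0))]
[(np.float64(-58.0), np.float64(-2.7)), (np.float64(-57.5), np.float64(-2.7)), (np.float64(-53.0), np.float64(-2.8)), (np.float64(-40.5), np.float64(-3.1)), (np.float64(-32.5), np.float64(-3.3)), (np.float64(-22.0), np.float64(5.1)), (np.float64(-21.5), np.float64(5.1)), (np.float64(-5.0), np.float64(-2.9)), (np.float64(-4.5), np.float64(-2.9)), (np.float64(6.0), np.float64(-3.0)), (np.float64(23.0), np.float64(4.9)), (np.float64(40.5), np.float64(-3.5)), (np.float64(51.5), np.float64(-3.6))]
edges x [ 19.5  20.   19.   20.5  18.5 -21.5] [-10.8 -10.7  -9.9  -9.5  -7.9   7.8]
```

View pics/rect.png

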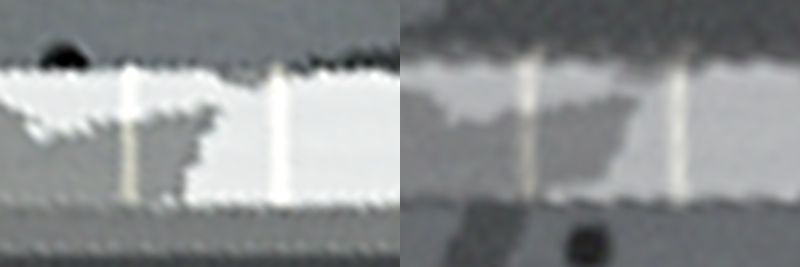

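Request:
{"op": "step_arm", "data": {
  "increments": [
    {"dx": -0.208,"dy": -0.5,"dz": 0,"ax": 0,"ay": 0,"az": 0.083},
    {"dx": -0.208,"dy": -0.8,"dz": 0,"ax": 0,"ay": 0,"az": 0.083},
    {"dx": -0.208,"dy": -0.8,"dz": 0,"ax": 0,"ay": 0,"az": 0.083},
    {"dx": -0.208,"dy": -0.8,"dz": 0,"ax": 0,"ay": 0,"az": 0.083},
    {"dx": -0.208,"dy": -0.8,"dz": 0,"ax": 0,"ay": 0,"az": 0.083},
    {"dx": -0.208,"dy": -0.8,"dz": 0,"ax": 0,"ay": 0,"az": 0.083},
    {"dx": -0.208,"dy": -0.8,"dz": 0,"ax": 0,"ay": 0,"az": 0.083},
    {"dx": -0.208,"dy": -0.8,"dz": 0,"ax": 0,"ay": 0,"az": 0.083},
    {"dx": -0.208,"dy": -0.8,"dz": -0.5,"ax": 0,"ay": 0,"az": 0.083},
    {"dx": -0.208,"dy": -0.8,"dz": -0.5,"ax": 0,"ay": 0,"az": 0.083},
    {"dx": -0.208,"dy": -0.8,"dz": -0.5,"ax": 0,"ay": 0,"az": 0.083},
    {"dx": -0.208,"dy": -0.8,"dz": -0.5,"ax": 0,"ay": 0,"az": 0.083},
    {"dx": -0.208,"dy": -0.8,"dz": -0.5,"ax": 0,"ay": 0,"az": 0.083},
    {"dx": -0.208,"dy": -0.8,"dz": -0.5,"ax": 0,"ay": 0,"az": 0.083},
    {"dx": -0.208,"dy": -0.8,"dz": -0.5,"ax": 0,"ay": 0,"az": 0.083},
    {"dx": -0.208,"dy": -0.8,"dz": -0.5,"ax": 0,"ay": 0,"az": 0.083},
    {"dx": 0,"dy": 0,"dz": -1,"ax": 0,"ay": 0,"az": 0},
    {"dx": 0,"dy": 0,"dz": -1,"ax": 0,"ay": 0,"az": 0},
    {"dx": 0,"dy": 0,"dz": 0,"ax": 0,"ay": 0,"az": 0},
    {"dx": 0,"dy": 0,"dz": 0,"ax": 0,"ay": 0,"az": 0}
  ],
  "grip": 0.1
}}

```text
clock: 9.67
eef_pos: [451.1, -164.2, 339.2]
tool_rot: [-0.122, -2.162, 2.16]
ft_force: [0.6, 0.3, 0.1]
opening: 82.5
```

```bash
python3 -c "
from h import *
st(); p=camera('scene'); save(p,'s5'); st()"
```

```text
t 9.67 pos [ 451.1 -164.2  339.2] jawdeg -96.6 ydir [-0.002  0.001 -1.   ] F [0.6 0.3 0.1] op 82.5 j [-0.51  0.33  1.74 -0.    1.07  1.18]
t 9.72 pos [ 451.6 -164.2  340.4] jawdeg -96.58 ydir [ 0. -0. -1.] F [0.3 0.1 0.8] op 82.4 j [-0.51  0.33  1.74 -0.    1.07  1.18]
```

View pics/s5.png

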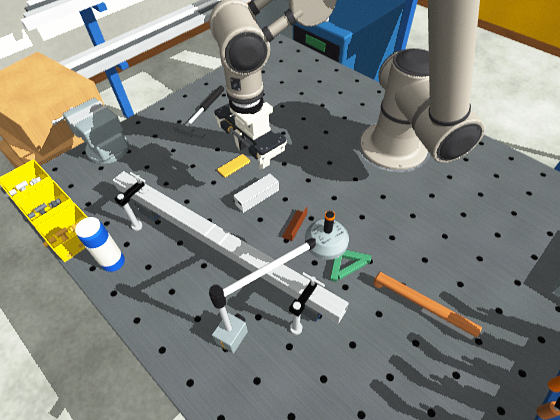

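The gripper is over the stub, which sits at (257,192) in the picture. Going down.

Request:
{"op": "step_arm", "data": {
  "increments": [
    {"dx": 0,"dy": 0,"dz": -1,"ax": 0,"ay": 0,"az": 0},
    {"dx": 0,"dy": 0,"dz": -1,"ax": 0,"ay": 0,"az": 0},
    {"dx": 0,"dy": 0,"dz": -1,"ax": 0,"ay": 0,"az": 0},
    {"dx": 0,"dy": 0,"dz": -1,"ax": 0,"ay": 0,"az": 0},
    {"dx": 0,"dy": 0,"dz": -0.8,"ax": 0,"ay": 0,"az": 0},
    {"dx": 0,"dy": 0,"dz": -0.5,"ax": 0,"ay": 0,"az": 0},
    {"dx": 0,"dy": 0,"dz": -0.4,"ax": 0,"ay": 0,"az": 0},
    {"dx": 0,"dy": 0,"dz": -0.3,"ax": 0,"ay": 0,"az": 0},
    {"dx": 0,"dy": 0,"dz": -0.15,"ax": 0,"ay": 0,"az": 0},
    {"dx": 0,"dy": 0,"dz": -0.1,"ax": 0,"ay": 0,"az": 0},
    {"dx": 0,"dy": 0,"dz": 0,"ax": 0,"ay": 0,"az": 0},
    {"dx": 0,"dy": 0,"dz": 0,"ax": 0,"ay": 0,"az": 0}
  ]
}}

```text
clock: 10.72
eef_pos: [451.5, -164.3, 184.1]
tool_rot: [-0.126, -2.162, 2.163]
ft_force: [0.3, -0.6, -0.7]
opening: 82.7
```

```bash
python3 -c "
from h import *
st(); p=camera('scene'); save(p,'s6'); st()"
```

```text
t 10.72 pos [ 451.5 -164.3  184.1] jawdeg -96.59 ydir [ 0.001 -0.001 -1.   ] F [ 0.3 -0.6 -0.7] op 82.7 j [-0.51  0.57  1.9  -0.    0.68  1.18]
t 10.77 pos [ 451.5 -164.3  184.1] jawdeg -96.59 ydir [ 0.001 -0.001 -1.   ] F [ 0.1 -0.3  0.5] op 82.7 j [-0.51  0.57  1.9  -0.    0.68  1.18]
```

View pics/s6.png

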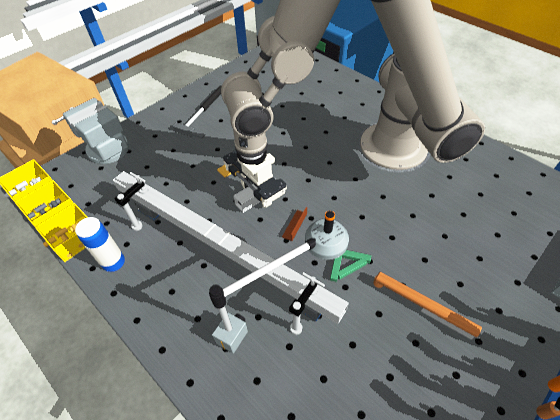

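The fingers straddle the stub, with its end showing at (245,203). Closing and lifting.

Request:
{"op": "step_arm", "data": {
  "increments": [
    {"dx": 0,"dy": 0,"dz": 0,"ax": 0,"ay": 0,"az": 0},
    {"dx": 0,"dy": 0,"dz": 0,"ax": 0,"ay": 0,"az": 0},
    {"dx": 0,"dy": 0,"dz": 0,"ax": 0,"ay": 0,"az": 0},
    {"dx": 0,"dy": 0,"dz": 0,"ax": 0,"ay": 0,"az": 0},
    {"dx": 0,"dy": 0,"dz": 0,"ax": 0,"ay": 0,"az": 0},
    {"dx": 0,"dy": 0,"dz": 0,"ax": 0,"ay": 0,"az": 0},
    {"dx": 0,"dy": 0,"dz": 0,"ax": 0,"ay": 0,"az": 0},
    {"dx": 0,"dy": 0,"dz": 0,"ax": 0,"ay": 0,"az": 0},
    {"dx": 0,"dy": 0,"dz": 0,"ax": 0,"ay": 0,"az": 0},
    {"dx": 0,"dy": 0,"dz": 0,"ax": 0,"ay": 0,"az": 0},
    {"dx": 0,"dy": 0,"dz": 0.2,"ax": 0,"ay": 0,"az": 0},
    {"dx": 0,"dy": 0,"dz": 0.4,"ax": 0,"ay": 0,"az": 0},
    {"dx": 0,"dy": 0,"dz": 0.5,"ax": 0,"ay": 0,"az": 0},
    {"dx": 0,"dy": 0,"dz": 0.5,"ax": 0,"ay": 0,"az": 0},
    {"dx": 0,"dy": 0,"dz": 0.4,"ax": 0,"ay": 0,"az": 0},
    {"dx": 0,"dy": 0,"dz": 0,"ax": 0,"ay": 0,"az": 0},
    {"dx": 0,"dy": 0,"dz": 0,"ax": 0,"ay": 0,"az": 0}
  ],
  "grip": 1,
  "newtons": 50
}}

```text
clock: 12.18
eef_pos: [451.3, -164.2, 234.2]
tool_rot: [-0.126, -2.162, 2.164]
ft_force: [0.3, 0.5, -3.1]
opening: 39.5
```

```bash
python3 -c "
from h import *
s=st(); np.set_printoptions(suppress=True,precision=2)
th=np.radians(9.75);ex=np.array([np.cos(th),np.sin(th)])
j=np.array([625.4,-97.6])
for g in (20,0): t=j-(65+g)*ex; print(g,t,(t-s['eef_pos'][:2])/25,(9.75-90-(-96.6))/5)
print(25*0.1,ex)
"
```

```text
t 12.18 pos [ 451.3 -164.2  234.2] jawdeg -96.59 ydir [ 0.001 -0.001 -1.   ] F [ 0.3  0.5 -3.1] op 39.5 j [-0.51  0.48  1.86 -0.    0.8   1.18]
20 [ 541.63 -111.99] [3.61 2.09] 3.2699999999999987
0 [ 561.34 -108.61] [4.4  2.22] 3.2699999999999987
2.5 [0.99 0.17]
```

Request:
{"op": "step_arm", "data": {
  "increments": [
    {"dx": 0.361,"dy": 0.209,"dz": 0,"ax": 0,"ay": 0,"az": 0.327},
    {"dx": 0.361,"dy": 0.209,"dz": 0,"ax": 0,"ay": 0,"az": 0.327},
    {"dx": 0.361,"dy": 0.209,"dz": 0,"ax": 0,"ay": 0,"az": 0.327},
    {"dx": 0.361,"dy": 0.209,"dz": 0,"ax": 0,"ay": 0,"az": 0.327},
    {"dx": 0.361,"dy": 0.209,"dz": 0,"ax": 0,"ay": 0,"az": 0.327},
    {"dx": 0.361,"dy": 0.209,"dz": 0,"ax": 0,"ay": 0,"az": 0.327},
    {"dx": 0.361,"dy": 0.209,"dz": 0,"ax": 0,"ay": 0,"az": 0.327},
    {"dx": 0.361,"dy": 0.209,"dz": 0,"ax": 0,"ay": 0,"az": 0.327},
    {"dx": 0.361,"dy": 0.209,"dz": 0,"ax": 0,"ay": 0,"az": 0.327},
    {"dx": 0.361,"dy": 0.209,"dz": 0,"ax": 0,"ay": 0,"az": 0.327},
    {"dx": 0,"dy": 0,"dz": 0,"ax": 0,"ay": 0,"az": 0},
    {"dx": 0,"dy": 0,"dz": 0,"ax": 0,"ay": 0,"az": 0},
    {"dx": 0,"dy": 0,"dz": 0,"ax": 0,"ay": 0,"az": 0}
  ]
}}

```text
clock: 13.27
eef_pos: [541.2, -112.0, 233.3]
tool_rot: [-0.183, 2.133, -2.133]
ft_force: [0.0, 0.7, -2.8]
opening: 39.9
```

```bash
python3 - <<'E'
from h import *
np.set_printoptions(precision=1,suppress=True)
st()
for n in ("scene","top"):
    p=camera(n); save(p,n+"7"); np.savez(n+"7.npz",P=cloud(p),f=p["frame"],K=p["K"],T=p["T"])
    for l in ["stub_mid","stub"]:
        print(n,l,[(w(p,d["position"]).round(0),round(d["confidence"],2)) for d in landmark_of(p,l)[:2]])
    f=cv2.cvtColor(p["frame"],cv2.COLOR_RGB2BGR)
    c=f[150:230,270:380] if n=="top" else f[150:270,170:310]
    cv2.imwrite(f"pics/c7_{n}.png",cv2.resize(c,None,fx=5,fy=5,interpolation=cv2.INTER_CUBIC))
st()
E
```

```text
t 13.27 pos [ 541.2 -112.   233.3] jawdeg -80.25 ydir [-0.  0. -1.] F [ 0.   0.7 -2.8] op 39.9 j [-0.3  0.6  1.7 -0.   0.9  1.1]
scene stub_mid [(array([ 539., -113.,   69.]), 0.58)]
scene stub [(array([ 546., -110.,   46.]), 0.86)]
top stub_mid []
top stub []
t 13.57 pos [ 541.3 -112.2  233.6] jawdeg -80.28 ydir [ 0. -0. -1.] F [ 0.9 -0.2 -3.9] op 39.9 j [-0.3  0.6  1.7 -0.   0.9  1.1]
```

View pics/c7_scene.png

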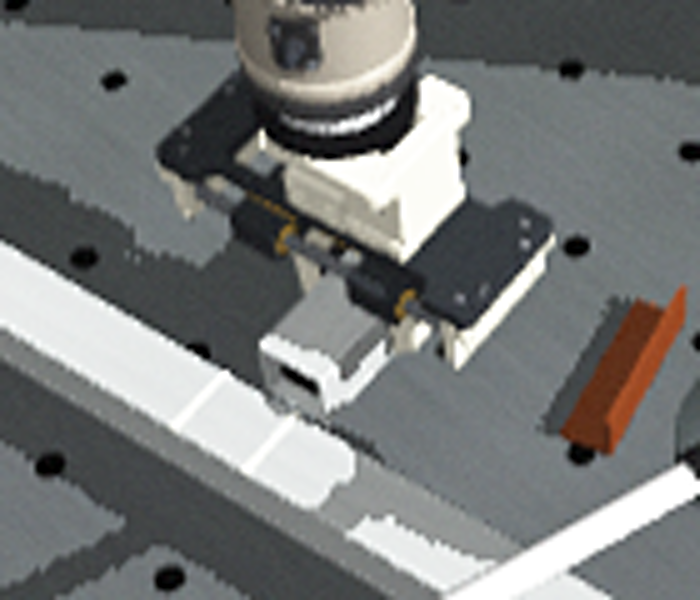

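View pics/c7_top.png

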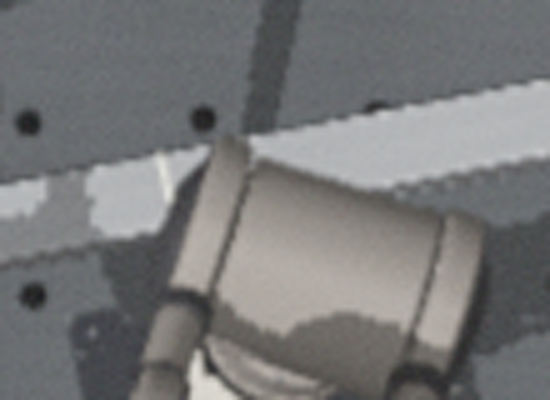

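The scene crop shows the stub level and facing the gap between the chalk lines. I'll check its height and tilt from the depth map.

```bash
cat > chk.py <<'E'
import numpy as np,sys
np.set_printoptions(precision=3,suppress=True)
th=np.radians(9.75);ex=np.array([np.cos(th),np.sin(th)]);ey=np.array([-np.sin(th),np.cos(th)]);o=np.array([625.4,-97.6])
d=np.load(sys.argv[1]);P=d["P"];q=P[...,:2]-o;a=q@ex;b=q@ey;z=P[...,2]
m=(a>-95)&(a<-3)&(abs(b)<30)&(z>82)&(z<98)
print("stub top n",m.sum(),"z med",np.median(z[m]))
A=np.c_[a[m],b[m],np.ones(m.sum())]
r=np.ones(len(A),bool)
for _ in range(4):
    c=np.linalg.lstsq(A[r],z[m][r],rcond=None)[0]; e=abs(A@c-z[m]); r=e<2
print("plane slopes",c,r.sum(),"a",a[m][r].min(),a[m][r].max())
for k in range(-60,0,6):
    s=m&(abs(a-k)<3)
    if s.sum()>8: print(k,"b range",np.percentile(b[s],[1,99]),s.sum(), "z",np.median(z[s]))
m=(abs(b)<60)&(a>3)&(a<37)&(z>84)&(z<97); print("rail top z",np.median(z[m]))
E
python3 chk.py scene7.npz
```

```text
stub top n 314 z med 90.01286783724777
plane slopes [-0.033  0.002 88.597] 244 a -92.49951253100895 -19.67397012494497
-60 b range [-19.812  20.461] 29 z 90.55113616047299
-54 b range [-19.412  19.629] 35 z 89.86485311919387
-48 b range [-19.929  20.506] 36 z 89.98984265218922
-42 b range [-17.445  20.057] 32 z 89.59690926387304
-36 b range [-18.055  19.946] 35 z 90.04243002062447
-30 b range [-18.206  19.747] 29 z 89.77300931298066
-24 b range [-18.696  20.679] 42 z 89.74014385441819
rail top z 90.55783904532586
```

Request:
{"op": "step_arm", "data": {
  "increments": [
    {"dx": 0.099,"dy": 0.017,"dz": 0,"ax": 0,"ay": 0,"az": 0},
    {"dx": 0.099,"dy": 0.017,"dz": 0,"ax": 0,"ay": 0,"az": 0},
    {"dx": 0.099,"dy": 0.017,"dz": 0,"ax": 0,"ay": 0,"az": 0},
    {"dx": 0.099,"dy": 0.017,"dz": 0,"ax": 0,"ay": 0,"az": 0},
    {"dx": 0.099,"dy": 0.017,"dz": 0,"ax": 0,"ay": 0,"az": 0},
    {"dx": 0.099,"dy": 0.017,"dz": 0,"ax": 0,"ay": 0,"az": 0},
    {"dx": 0,"dy": 0,"dz": 0,"ax": 0,"ay": 0,"az": 0},
    {"dx": 0,"dy": 0,"dz": 0,"ax": 0,"ay": 0,"az": 0},
    {"dx": 0,"dy": 0,"dz": 0,"ax": 0,"ay": 0,"az": 0}
  ]
}}

```text
clock: 14.32
eef_pos: [556.3, -109.4, 233.4]
tool_rot: [-0.182, 2.133, -2.133]
ft_force: [-0.6, -0.4, -3.1]
opening: 39.9
```

Request:
{"op": "step_arm", "data": {
  "increments": [
    {"dx": 0.02,"dy": 0.0034,"dz": 0,"ax": 0,"ay": 0,"az": 0},
    {"dx": 0.02,"dy": 0.0034,"dz": 0,"ax": 0,"ay": 0,"az": 0},
    {"dx": 0.02,"dy": 0.0034,"dz": 0,"ax": 0,"ay": 0,"az": 0},
    {"dx": 0.02,"dy": 0.0034,"dz": 0,"ax": 0,"ay": 0,"az": 0},
    {"dx": 0,"dy": 0,"dz": 0,"ax": 0,"ay": 0,"az": 0}
  ]
}}

```text
clock: 14.73
eef_pos: [558.5, -109.1, 233.5]
tool_rot: [-0.182, 2.132, -2.133]
ft_force: [0.1, 0.2, -3.3]
opening: 39.7
```

Request:
{"op": "step_arm", "data": {
  "increments": [
    {"dx": 0.02,"dy": 0.0034,"dz": 0,"ax": 0,"ay": 0,"az": 0},
    {"dx": 0.02,"dy": 0.0034,"dz": 0,"ax": 0,"ay": 0,"az": 0},
    {"dx": 0,"dy": 0,"dz": 0,"ax": 0,"ay": 0,"az": 0}
  ]
}}

```text
clock: 14.98
eef_pos: [559.5, -108.9, 233.5]
tool_rot: [-0.182, 2.132, -2.133]
ft_force: [0.4, -0.5, -2.5]
opening: 39.5
```

Request:
{"op": "step_arm", "data": {
  "increments": [
    {"dx": 0.02,"dy": 0.0034,"dz": 0,"ax": 0,"ay": 0,"az": 0},
    {"dx": 0,"dy": 0,"dz": 0,"ax": 0,"ay": 0,"az": 0},
    {"dx": 0.02,"dy": 0.0034,"dz": 0,"ax": 0,"ay": 0,"az": 0},
    {"dx": 0,"dy": 0,"dz": 0,"ax": 0,"ay": 0,"az": 0}
  ]
}}

```text
clock: 15.32
eef_pos: [560.4, -108.7, 233.5]
tool_rot: [-0.182, 2.132, -2.133]
ft_force: [0.3, 0.1, -3.2]
opening: 39.6
```

Request:
{"op": "step_arm", "data": {
  "increments": [
    {"dx": 0.02,"dy": 0.0034,"dz": 0,"ax": 0,"ay": 0,"az": 0},
    {"dx": 0,"dy": 0,"dz": 0,"ax": 0,"ay": 0,"az": 0}
  ]
}}

```text
clock: 15.48
eef_pos: [560.9, -108.6, 233.5]
tool_rot: [-0.182, 2.132, -2.133]
ft_force: [0.0, -0.4, -3.4]
opening: 39.8
```

Request:
{"op": "step_arm", "data": {
  "increments": [
    {"dx": 0.02,"dy": 0.0034,"dz": 0,"ax": 0,"ay": 0,"az": 0},
    {"dx": 0,"dy": 0,"dz": 0,"ax": 0,"ay": 0,"az": 0}
  ]
}}

```text
clock: 15.65
eef_pos: [561.4, -108.5, 233.5]
tool_rot: [-0.182, 2.132, -2.133]
ft_force: [-0.9, -0.3, -2.6]
opening: 39.7
```

Request:
{"op": "step_arm", "data": {
  "increments": [
    {"dx": 0.02,"dy": 0.0034,"dz": 0,"ax": 0,"ay": 0,"az": 0},
    {"dx": 0,"dy": 0,"dz": 0,"ax": 0,"ay": 0,"az": 0}
  ]
}}

```text
clock: 15.82
eef_pos: [561.9, -108.4, 233.5]
tool_rot: [-0.182, 2.132, -2.133]
ft_force: [0.1, 0.7, -3.2]
opening: 39.8
```

Request:
{"op": "step_arm", "data": {
  "increments": [
    {"dx": 0.02,"dy": 0.0034,"dz": 0,"ax": 0,"ay": 0,"az": 0},
    {"dx": 0,"dy": 0,"dz": 0,"ax": 0,"ay": 0,"az": 0}
  ]
}}

```text
clock: 15.98
eef_pos: [562.1, -108.4, 233.5]
tool_rot: [-0.183, 2.133, -2.133]
ft_force: [-2.7, -0.8, -2.7]
opening: 39.4
```

Request:
{"op": "step_arm", "data": {
  "increments": [
    {"dx": 0.02,"dy": 0.0034,"dz": 0,"ax": 0,"ay": 0,"az": 0},
    {"dx": 0,"dy": 0,"dz": 0,"ax": 0,"ay": 0,"az": 0}
  ]
}}

```text
clock: 16.15
eef_pos: [562.3, -108.4, 233.5]
tool_rot: [-0.184, 2.133, -2.133]
ft_force: [-4.7, -2.5, -0.3]
opening: 39.7
```

Request:
{"op": "step_arm", "data": {
  "increments": [
    {"dx": 0.02,"dy": 0.0034,"dz": 0,"ax": 0,"ay": 0,"az": 0},
    {"dx": 0,"dy": 0,"dz": 0,"ax": 0,"ay": 0,"az": 0}
  ]
}}

```text
clock: 16.32
eef_pos: [562.5, -108.4, 233.4]
tool_rot: [-0.186, 2.134, -2.134]
ft_force: [-6.7, -1.8, 1.5]
opening: 39.7
```

Request:
{"op": "step_arm", "data": {
  "increments": [
    {"dx": 0.02,"dy": 0.0034,"dz": 0,"ax": 0,"ay": 0,"az": 0},
    {"dx": 0,"dy": 0,"dz": 0,"ax": 0,"ay": 0,"az": 0},
    {"dx": 0,"dy": 0,"dz": 0,"ax": 0,"ay": 0,"az": 0}
  ]
}}

```text
clock: 16.57
eef_pos: [562.6, -108.4, 233.4]
tool_rot: [-0.187, 2.135, -2.134]
ft_force: [-10.6, -3.0, 2.6]
opening: 39.9
```

```bash
python3 - <<'E'
from h import *
np.set_printoptions(precision=2,suppress=True)
s=st(); print(s["torque"])
p=camera("scene"); save(p,"s8"); np.savez("scene8.npz",P=cloud(p))
f=cv2.cvtColor(p["frame"],cv2.COLOR_RGB2BGR)
cv2.imwrite("pics/c8.png",cv2.resize(f[150:270,170:310],None,fx=5,fy=5,interpolation=cv2.INTER_CUBIC))
s=st()
E
python3 chk.py scene8.npz
```

```text
t 16.57 pos [ 562.6 -108.4  233.4] jawdeg -80.24 ydir [-0. -0. -1.] F [-10.6  -3.    2.6] op 39.9 j [-0.32  0.61  1.6  -0.    0.94  1.08]
[-0.33  1.1   0.01]
t 16.62 pos [ 562.6 -108.4  233.4] jawdeg -80.23 ydir [-0. -0. -1.] F [-8.4 -2.8  2.3] op 39.8 j [-0.32  0.61  1.6  -0.    0.94  1.08]
stub top n 288 z med 90.01533996045868
plane slopes [ 0.01  -0.012 90.488] 211 a -72.81767031439715 -3.093432074841764
-54 b range [-29.749  -6.247] 18 z 89.67909543711954
-48 b range [-21.734  20.127] 19 z 89.49974857584255
-42 b range [-20.027  19.756] 31 z 90.01540064468816
-36 b range [-17.245  20.253] 38 z 90.14858901298919
-30 b range [-18.841  19.283] 31 z 89.83734141385821
-24 b range [-17.547  19.906] 35 z 90.14681503394274
-18 b range [-19.696  19.727] 36 z 90.26428345300769
-12 b range [-18.715  19.443] 33 z 90.33696853861647
-6 b range [-18.332  20.839] 33 z 89.85882166036913
rail top z 90.64294374286243
```

View pics/c8.png

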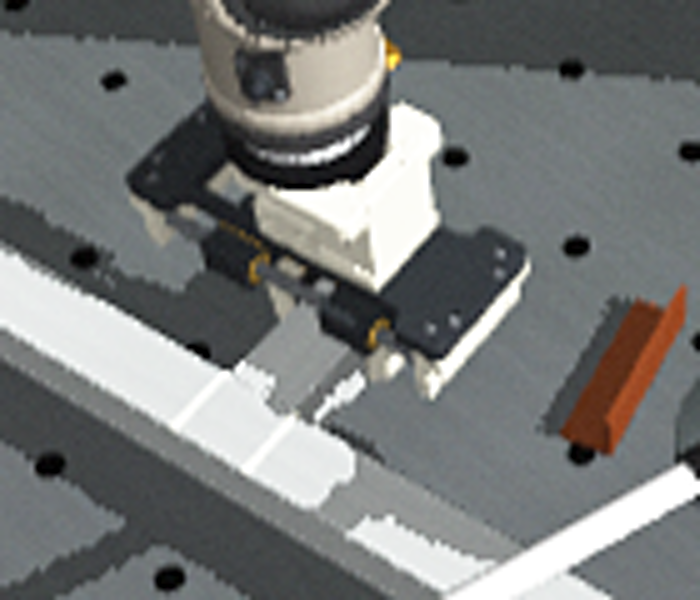

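The stub is butted between the chalk lines and flush with the rail top, with about 10 N of push. I'll hold it there for the two seconds.

Request:
{"op": "step_arm", "data": {
  "increments": [
    {"dx": 0,"dy": 0,"dz": 0,"ax": 0,"ay": 0,"az": 0},
    {"dx": 0,"dy": 0,"dz": 0,"ax": 0,"ay": 0,"az": 0},
    {"dx": 0,"dy": 0,"dz": 0,"ax": 0,"ay": 0,"az": 0},
    {"dx": 0,"dy": 0,"dz": 0,"ax": 0,"ay": 0,"az": 0},
    {"dx": 0,"dy": 0,"dz": 0,"ax": 0,"ay": 0,"az": 0},
    {"dx": 0,"dy": 0,"dz": 0,"ax": 0,"ay": 0,"az": 0},
    {"dx": 0,"dy": 0,"dz": 0,"ax": 0,"ay": 0,"az": 0},
    {"dx": 0,"dy": 0,"dz": 0,"ax": 0,"ay": 0,"az": 0},
    {"dx": 0,"dy": 0,"dz": 0,"ax": 0,"ay": 0,"az": 0},
    {"dx": 0,"dy": 0,"dz": 0,"ax": 0,"ay": 0,"az": 0},
    {"dx": 0,"dy": 0,"dz": 0,"ax": 0,"ay": 0,"az": 0},
    {"dx": 0,"dy": 0,"dz": 0,"ax": 0,"ay": 0,"az": 0}
  ]
}}

```text
clock: 17.62
eef_pos: [562.7, -108.4, 233.4]
tool_rot: [-0.187, 2.135, -2.134]
ft_force: [-9.7, -2.3, 1.3]
opening: 39.9
```

Request:
{"op": "step_arm", "data": {
  "increments": [
    {"dx": 0,"dy": 0,"dz": 0,"ax": 0,"ay": 0,"az": 0},
    {"dx": 0,"dy": 0,"dz": 0,"ax": 0,"ay": 0,"az": 0},
    {"dx": 0,"dy": 0,"dz": 0,"ax": 0,"ay": 0,"az": 0},
    {"dx": 0,"dy": 0,"dz": 0,"ax": 0,"ay": 0,"az": 0},
    {"dx": 0,"dy": 0,"dz": 0,"ax": 0,"ay": 0,"az": 0},
    {"dx": 0,"dy": 0,"dz": 0,"ax": 0,"ay": 0,"az": 0},
    {"dx": 0,"dy": 0,"dz": 0,"ax": 0,"ay": 0,"az": 0},
    {"dx": 0,"dy": 0,"dz": 0,"ax": 0,"ay": 0,"az": 0},
    {"dx": 0,"dy": 0,"dz": 0,"ax": 0,"ay": 0,"az": 0},
    {"dx": 0,"dy": 0,"dz": 0,"ax": 0,"ay": 0,"az": 0},
    {"dx": 0,"dy": 0,"dz": 0,"ax": 0,"ay": 0,"az": 0},
    {"dx": 0,"dy": 0,"dz": 0,"ax": 0,"ay": 0,"az": 0},
    {"dx": 0,"dy": 0,"dz": 0,"ax": 0,"ay": 0,"az": 0},
    {"dx": 0,"dy": 0,"dz": 0,"ax": 0,"ay": 0,"az": 0},
    {"dx": 0,"dy": 0,"dz": 0,"ax": 0,"ay": 0,"az": 0},
    {"dx": 0,"dy": 0,"dz": 0,"ax": 0,"ay": 0,"az": 0},
    {"dx": 0,"dy": 0,"dz": 0,"ax": 0,"ay": 0,"az": 0},
    {"dx": 0,"dy": 0,"dz": 0,"ax": 0,"ay": 0,"az": 0}
  ]
}}

```text
clock: 19.12
eef_pos: [562.7, -108.4, 233.4]
tool_rot: [-0.187, 2.134, -2.134]
ft_force: [-10.0, -3.1, 2.0]
opening: 39.3
```

```bash
python3 - <<'E'
from h import *
np.set_printoptions(precision=2,suppress=True)
F=[]
for _ in range(4):
    p=camera("scene"); F.append(telemetry.get_state()["ft_force"])
print(np.array(F)); st()
np.savez("scene9.npz",P=cloud(p)); save(p,"s9")
for l in ("stub_mid","lamp_head","angle_offcut","flat_offcut","magnet_square","wire_brush"):
    print(l,[(w(p,d["position"]).round(0),round(d["confidence"],2)) for d in landmark_of(p,l)[:2]])
E
python3 chk.py scene9.npz
```

```text
[[-9.47 -0.75  1.39]
 [-8.91 -3.54  2.63]
 [-9.7  -2.75  2.28]
 [-9.77 -2.48  2.23]]
t 19.32 pos [ 562.6 -108.4  233.5] jawdeg -80.24 ydir [-0. -0. -1.] F [-9.8 -2.5  2.2] op 39.8 j [-0.32  0.61  1.6  -0.    0.94  1.08]
stub_mid [(array([420., 364.,   2.]), 0.7)]
lamp_head [(array([539., 147., 187.]), 0.77)]
angle_offcut [(array([451., -16.,  -2.]), 0.84)]
flat_offcut []
magnet_square [(array([453., 175.,   0.]), 0.95)]
wire_brush [(array([418., 364.,  -1.]), 0.88)]
stub top n 291 z med 90.12683399640696
plane slopes [ 0.001 -0.007 90.226] 219 a -73.14184216713363 -3.1827286155158436
-54 b range [-29.866  -7.1  ] 18 z 90.36427448642166
-48 b range [-20.849  19.723] 19 z 89.40924171315555
-42 b range [-18.879  18.253] 30 z 90.8399551889924
-36 b range [-18.979  19.757] 37 z 89.45995177593
-30 b range [-19.202  19.768] 33 z 90.49379812453935
-24 b range [-17.795  19.928] 38 z 90.05507957578993
-18 b range [-19.672  20.424] 32 z 90.10684262570732
-12 b range [-20.199  20.228] 37 z 90.10863617302073
-6 b range [-18.11   19.823] 33 z 89.93994975051544
rail top z 90.54218591136544
```

View pics/s9.png

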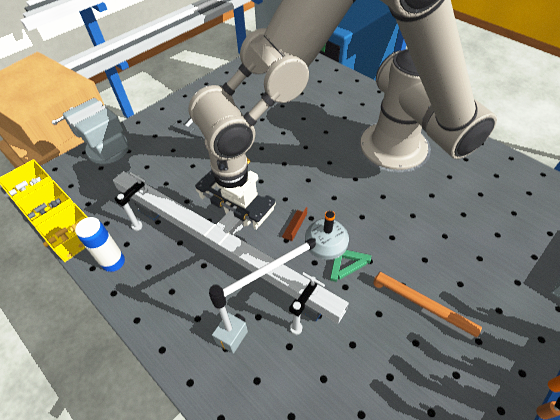

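The stub is steady against the rail at (230,232), the lamp is clear at (327,238), and the bystanders that show haven't moved. I'll hold a little longer for margin, then hand in.

Request:
{"op": "step_arm", "data": {
  "increments": [
    {"dx": 0,"dy": 0,"dz": 0,"ax": 0,"ay": 0,"az": 0},
    {"dx": 0,"dy": 0,"dz": 0,"ax": 0,"ay": 0,"az": 0},
    {"dx": 0,"dy": 0,"dz": 0,"ax": 0,"ay": 0,"az": 0},
    {"dx": 0,"dy": 0,"dz": 0,"ax": 0,"ay": 0,"az": 0},
    {"dx": 0,"dy": 0,"dz": 0,"ax": 0,"ay": 0,"az": 0},
    {"dx": 0,"dy": 0,"dz": 0,"ax": 0,"ay": 0,"az": 0},
    {"dx": 0,"dy": 0,"dz": 0,"ax": 0,"ay": 0,"az": 0},
    {"dx": 0,"dy": 0,"dz": 0,"ax": 0,"ay": 0,"az": 0},
    {"dx": 0,"dy": 0,"dz": 0,"ax": 0,"ay": 0,"az": 0},
    {"dx": 0,"dy": 0,"dz": 0,"ax": 0,"ay": 0,"az": 0},
    {"dx": 0,"dy": 0,"dz": 0,"ax": 0,"ay": 0,"az": 0},
    {"dx": 0,"dy": 0,"dz": 0,"ax": 0,"ay": 0,"az": 0}
  ]
}}

```text
clock: 20.62
eef_pos: [562.7, -108.4, 233.4]
tool_rot: [-0.187, 2.135, -2.134]
ft_force: [-9.4, -2.8, 1.4]
opening: 39.7
```

```bash
python3 -c "
from h import *
st(); print(env.hand_in()); st()"
```

```text
t 20.62 pos [ 562.7 -108.4  233.4] jawdeg -80.24 ydir [-0.004 -0.    -1.   ] F [-9.4 -2.8  1.4] op 39.7 j [-0.32  0.61  1.6  -0.    0.94  1.08]
the job is handed in; nothing more can be done
None
the job is handed in; nothing more can be done
```

I swung the lamp clear by its knob, then gripped the stub, lifted it and butted it against the rail between the chalk lines. I held it pressed for about 4 s and handed in at 20.6 s, still holding and pressing.

- **Lamp:** the head is about 260 mm to the side of the joint.
- **Push:** the wrist force was about 10 N into the rail, steady. Including vertical friction, I estimate about 11 N of contact.
- **Stub position:** in the depth map its top is within about 0.6 mm of the rail top and its sides are within about 1 mm of centred on the marks. Tilt is under 1°. Squareness rests on the tool's yaw (jaw direction −80.24°, target −80.25°).
- **Bystanders:** the angle offcut, magnet square and wire brush were where they started, to within a few mm.

**Checks that failed:** in the last picture the gripper hid part of the view. The flat offcut wasn't found there, so I couldn't re-measure it, though nothing was moved near it. The network also reported the stub's middle on the wire brush. I ignored that and relied on the depth map and the picture.

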